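# Load a temperature logger into a drop-door reader dock

## Task

Load the white temperature logger into the grey reader dock: lower the dock's blue bottom-hinged door all the way down, lay the logger with its display up in the black cradle on the inside of the door (between the two cheeks, one short end at the ledge), and let go of it. Then push the door back up until it is fully shut, so that the logger stands inside. Move the door gently, without letting it drop or slam, and leave the red tape, the note pad and the check weight where they are.

Things in the scene. Friction and masses are not known exactly. Their poses are not given: they have to be found in the camera images.
- door (a joint): angle of the dock's bottom-hinged door (rad): 0 = shut, upright; 1.571 = fully open, level, its inside facing up. The stiff, damped hinge slows the door but does not hold it when it is nearly level; shut, it stays shut
- dock: grey box-shaped reader dock, 88 deep x 156 wide x 165 mm high, fixed to the bench; origin at the centre of its underside; its open front faces its own -x. The door covers the front. A reader head inside stops the logger from falling backwards off the door
- hinge (a point): middle of the door's hinge line, 45 mm above the bench, at the dock's front. Axes turn with the door: y along the hinge, z from the hinge to the handle (up when shut, level and away from the dock when open), x into the dock when shut, up when open
- handle (a point): middle of the door's round steel bar (12 mm thick, 100 mm long along the hinge), 155 mm from the hinge. Bar and end posts form a loop on the blue panel (138 wide, 12 thick, its edge 112 mm from the hinge), leaving a 37 mm gap between panel and bar. Shut, the bar is 200 mm above the bench, 35 mm above the dock's roof. Axes as hinge
- cradle (a point): where the centre of the logger's underside belongs: on the door's inside face, 6 mm off the hinge plane (51 mm above the bench when open), 61 mm from the hinge. Axes as hinge. The black ledge, 26 mm high, ends 18 mm from the hinge; two cheeks, 16 mm high and 66 mm apart (widening to 74), reach from it to 42 mm from the hinge. Beyond them the logger's long sides are free
- logger: white temperature logger, a box 86 (its x) x 52 (y) x 22 mm (z), 0.11 kg, display on top (+z); origin at the centre of its underside. Either short end may go to the ledge
- red_tape: roll of red tape lying flat, 92 mm across, 20 mm high; origin at the centre of its underside; leave it alone
- notes: yellow note pad 76 x 76 x 20 mm, origin at the centre of its underside; leave it alone
- weight: brass-coloured check weight, 37 mm across, 70 mm high, origin at the centre of its underside; leave it alone

How it is judged:
By the outcome, as a careful person would: the job done as asked, in the order asked, and still so for the second after the job is handed in, with the robot touching nothing.
It also fails if it takes over 64 s, if anything falls off the work surface, if the arm or the gripper's body presses on something with over 40 N, if the wrist force passes 120 N, or if a joint passes its speed limit or range.

## Robot

A 6-joint arm with a two-finger parallel gripper is mounted at the origin on the work surface; the furniture and walls round the work are solid. World frame = base frame: x ahead of the robot, y to its left, z up, the work surface at z = 0. Lengths are in mm, angles in degrees, forces in N, time in s.
With the tool pointing down it reaches from about 350 to 725 mm from the base axis. Payload 6 kg.
Tool frame: the origin (TCP) lies at the very end of the fingers, on their centre line; the grasp point (between the pads) lies 19 mm behind it; z points along the fingers, y is the line along which they close (so a half turn about z gives the same grasp; the last joint's range is limited). The gripper opens to 85 mm and grips with 20 to 120 N. Pads are 22 mm wide; open, the fingers measure 114 mm over their backs; the gripper's body (76 mm by 85 mm) begins 54 mm behind the grasp point. The pads swing forward as they close: fully open they stand 13 mm farther back than shut.
Start: joints at [-47, 2.303, 4.859, 0, -92.561, -19.12], TCP at [242.906, -548.605, 207.961] pointing down, gripper open.
Joint ranges: [-146.85, 146.85], [-73.84, 115.35], [-62.03, 85.46], [-188.31, 113.3], [-161.28, -10.13], [-171.36, 171.36]. Speed limits (degrees/s): [147.25, 147.25, 172.46, 180, 180, 180].

## Interface

Orientations are given as [roll, pitch, yaw] about the fixed x, y, z axes, in that order (R = Rz(yaw) Ry(pitch) Rx(roll)).
In Python, from cell import get_state, snapshot, finish_job gives the robot as it stands.
- The arm moves only by the tool carry_out, never from a script. Its arguments are lists of equal length, an entry for each row: "travel": the shift along the tool's x, y, z each as a share of 0.025 m, from -1 to 1, a list of three; "spin": the turn about the tool's z as a share of 45 degrees, from -1 to 1. A call has 1 to 20 rows; each row shifts and turns the commanded pose from where the row before left it, along the tool's axes as they then stand; what a row does not reach is not made up. A row lasts 1/12 s, in which the tool goes at most 41.7 mm and 7.16 degrees, less where a joint would pass 70% of its speed; a pose out of reach is approached as far as the arm can. A call with a number of a shift or a turn outside -1 to 1 is refused whole. A call with a gripper value outside its range is refused whole. "grip" is the opening, from -1 (shut) to 1 (fully open), set as the call begins (left out, the last holds). The fingers move at their own pace and stop on an object; "grip_force" is the grip in N (left out, the last holds). Time passes only in rows, so rows that do not move let the fingers close. It gives the time, the measured TCP pose, the force, the opening and the grip force at its end, in the units of the state.
- get_state(): the state, without advancing time (a new reading comes with each control period).
- snapshot(name): name is "scene" or "top" or "wrist"; returns a dict with "image" (400x640x3 uint8, red, green, blue), "fx", "fy", "cx", "cy" (pixels), "rvec" (rotation vector, rad) and "tvec" (3), from world to camera coordinates, as OpenCV has them. Camera axes: x right, y down, z forward; pixel columns grow to the right and rows downward; lengths in mm; the calibration is good to about 2 mm. A picture is of the moment at which its call begins. There is no depth.
- finish_job(): hands the job in; it is judged then, once.
The state is a dict: "t": time; "qpos": joint angles; "joint_velocities": joint speeds; "tau": joint torques, N m; "eef_pos": TCP position; "eef_rot": TCP orientation; "wrist_force": force on the tool from outside, world axes, zero at the start; "moment": the same for the moment, N m; "grip_width": finger opening in mm; "finger_force": force on a finger pad.
Only numpy, scipy, OpenCV 4.12 (cv2) and the standard library are available. Lean on these libraries where they do the work, as an engineer would, in place of code of your own. Each camera call takes 0.05 s, during which the arm holds its last target. There are 200 camera calls.

## Working session

There is one attempt and no reset: what is moved stays moved. The work goes in short steps, Python scripts to look and compute and a tool call to move; the robot and the scene stay as the last step left them, time stands still between calls to the robot, and variables do not carry over. Pictures are saved under pics/ and viewed, at most 10 in all, crops included, and the job is handed in when it is done.

Besides the shell and the picture viewer there is one more tool, called after "Emit:" as name(argument=value, ...) on one line, values as JSON. carry_out: Moves the arm, as the interface text tells. Shift numbers are shares of 0.025 m and turn numbers shares of 45 degrees, none past 1 either way. Its arguments: {"type":"object","properties":{"travel":{"type":"array","items":{"type":"array","items":{"type":"number"}}},"spin":{"type":"array","items":{"type":"number"}},"grip":{"type":"number"},"grip_force":{"type":"number"}},"required":["travel","spin"]}

```bash
mkdir -p pics; ls
cat > h.py <<'E'
import numpy as np, cv2, pickle
from cell import get_state, snapshot, finish_job
def shot(n,f):
    s=snapshot(n); cv2.imwrite('pics/%s.png'%f,s['image'][:,:,::-1]); pickle.dump(s,open('pics/%s.pkl'%f,'wb')); return s
def load(f): return pickle.load(open('pics/%s.pkl'%f,'rb'))
def ray(s,p):
    R=cv2.Rodrigues(np.array(s['rvec'],float))[0]; t=np.array(s['tvec'],float).ravel()
    d=R.T@np.array([(p[0]-s['cx'])/s['fx'],(p[1]-s['cy'])/s['fy'],1]); return -R.T@t,d
def onz(s,p,z):
    c,d=ray(s,p); return (c+d*(z-c[2])/d[2]).round(1)
def tri(*sp):
    A=np.zeros((3,3));b=np.zeros(3)
    for s,p in sp:
        c,d=ray(s,p); d=d/np.linalg.norm(d); M=np.eye(3)-np.outer(d,d); A+=M;b+=M@c
    return np.linalg.solve(A,b).round(1)
def proj(s,X):
    K=np.array([[s['fx'],0,s['cx']],[0,s['fy'],s['cy']],[0,0,1.]])
    return cv2.projectPoints(np.array(X,float).reshape(-1,3),np.array(s['rvec'],float),np.array(s['tvec'],float),K,None)[0].reshape(-1,2).round(1)
E
python3 - <<'E'
from h import *
a=shot('scene','s0');b=shot('top','t0')
cv2.imwrite('pics/both0.png',cv2.resize(np.vstack([a['image'],b['image']])[:,:,::-1],(480,600)))
for s in(a,b): print(ray(s,(320,200)),s['fx'])
print(get_state())
E
```

```text
pics
(array([1267.07055945, -155.19196308,  480.84718158]), array([-0.88451398,  0.25484757, -0.39079367])) 371.77954916449687
(array([169.62840856, 133.00514769, 927.27606623]), array([ 0.40589825, -0.07945859, -0.91049067])) 377.4786982304533
{'t': 0.1, 'qpos': array([-4.70012199e+01,  2.33538371e+00,  4.80729842e+00, -2.46015731e-02,
       -9.25634361e+01, -1.91207576e+01]), 'joint_velocities': array([ 0.03854299, -0.09147705,  0.1054319 ,  0.18140737, -0.00077087,
        0.12484201]), 'tau': array([-5.89915377e-03, -3.69347692e+01,  3.48281085e+01,  6.95168048e+00,
       -4.57679940e-03,  3.43485692e-05]), 'eef_pos': array([ 242.81019157, -548.29079625,  207.06576202]), 'eef_rot': array([ 1.79905477e+02, -6.75600409e-03, -1.56120891e+02]), 'wrist_force': array([ 0.34589807,  0.1440214 , -0.04016914]), 'moment': array([ 0.00058212, -0.04401483,  0.0215689 ]), 'finger_force': 0.0, 'grip_width': 85.72152690558639}
```

View pics/s0.png

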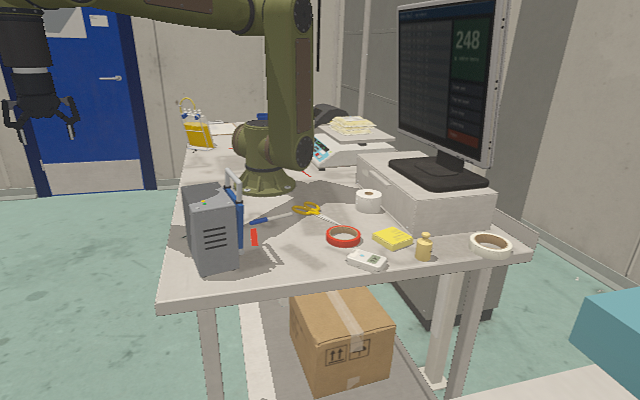

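View pics/t0.png

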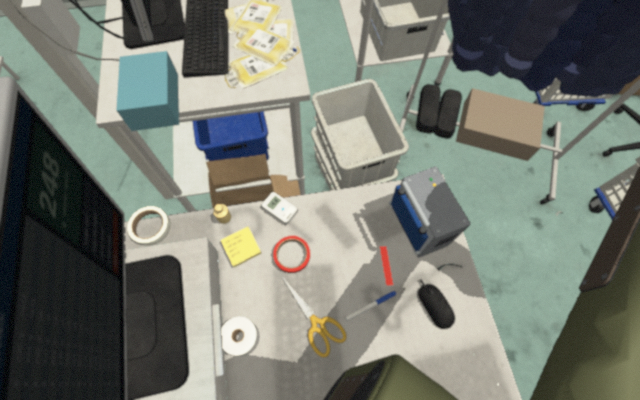

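The scene view shows the dock at about (215,225) with its door at (236,205) and the logger at (367,260). The top view shows the dock at (430,210) with the door facing left, and the logger at (280,207). Next I'll look at enlarged crops.

Run:
```python
from h import *
a=load('s0')['image'];b=load('t0')['image']
def c(im,x,y,w,h,W,H): return cv2.resize(im[y:y+h,x:x+w],(W,H),interpolation=cv2.INTER_CUBIC)
top=np.hstack([c(b,380,160,100,100,400,400),c(a,175,160,100,100,400,400)])
bot=np.hstack([c(b,240,180,80,40,400,200),c(a,330,240,80,40,400,200)])
cv2.imwrite('pics/crop.png',np.vstack([top,bot])[:,:,::-1])
```

```text
(no output)
```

View pics/crop.png

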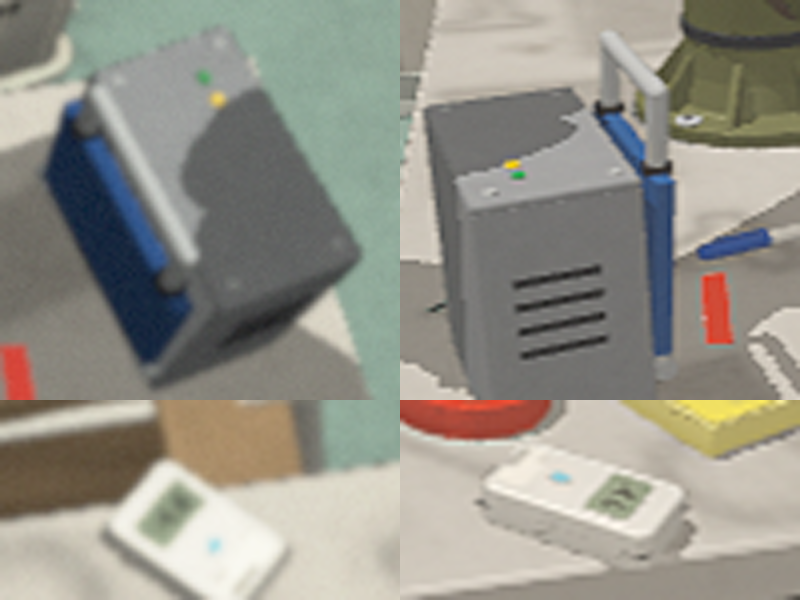

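Run:
```python
from h import *
a=load('s0');b=load('t0')
f=lambda c,x0,y0,k,ox=0,oy=0:(x0+(c[0]-ox)/k,y0+(c[1]-oy)/k)
for n,p,q in [('barfar',(405,182.5),(240,182)),('barnear',(427.5,224.5),(227.5,169.5)),
 ('L1',(273,192),(379,268)),('L2',(261.6,204),(387,258.4)),('L3',(297.6,209.6),(347.4,258)),('L4',(283,221),(357,249))]:
  print(n,tri((b,p),(a,q)), onz(b,p,22),onz(a,q,22))
# dock roof corners top crop
T=lambda x,y:(380+x/4,160+y/4); S=lambda x,y:(175+(x-400)/4,160+y/4)
for n,p,q in [('farback',T(230,28),S(465,182)),('nearback',T(360,258),S(430,105)),('farfront',T(92,88),S(642,178))]:
  print(n,tri((b,p),(a,q)),onz(b,p,165),onz(a,q,165))
```

```text
barfar [ 503.6 -116.4  201.5] [ 586.1 -180.5   22. ] [ 15.5 -88.6  22. ]
barnear [ 403.1 -138.   198.2] [ 459.5 -205.7   22. ] [-132.6 -124.9   22. ]
L1 [620.  173.8  16.2] [617.  173.2  22. ] [628. 170.  22.]
L2 [589.3 207.4  18. ] [587.3 206.9  22. ] [595.1 204.6  22. ]
L3 [560.1 117.9  13.7] [555.9 116.2  22. ] [572.9 115.   22. ]
L4 [531.9 156.3  17.2] [530.7 157.8  22. ] [539.4 151.3  22. ]
farback [ 543.5 -214.1  171.9] [ 546.8 -215.7  165. ] [ 526.1 -216.8  165. ]
nearback [ 399.2 -242.7  162.1] [ 398.4 -242.6  165. ] [ 408.4 -240.7  165. ]
farfront [ 525.1 -128.4  159. ] [ 522.3 -126.9  165. ] [ 539.4 -128.4  165. ]
```

Emit:
carry_out(travel=[[0,0,-0.8],[0,0,-0.8],[-0.6,0.75,-0.15],[-0.6,0.75,-0.15],[-0.6,0.75,-0.15],[-0.6,0.75,-0.15],[-0.6,0.75,-0.15],[-0.6,0.75,-0.15],[-0.6,0.75,-0.15],[-0.6,0.75,-0.15],[-0.6,0.75,-0.15],[-0.6,0.75,-0.15],[-0.6,0.75,-0.15],[-0.6,0.75,-0.15],[-0.6,0.75,-0.15],[-0.6,0.75,-0.15],[-0.6,0.75,-0.15],[-0.6,0.75,-0.15],[-0.6,0.75,-0.15],[-0.6,0.75,-0.15]], spin=[0.133,0.133,0,0,0,0,0,0,0,0,0,0,0,0,0,0,0,0,0,0], grip=0)

```text
t: 1.77
eef_pos: [437.7, -161.4, 315.4]
eef_rot: [180.0, -0.0, -168.1]
wrist_force: [0.6, -0.3, 0.3]
grip_width: 42.7
finger_force: 0.0
```

Run:
```python
from h import *
a=shot('wrist','w1');s=get_state();print(s['eef_pos'],s['eef_rot'],s['grip_width'],ray(a,(320,200)))
cv2.imwrite('pics/w1.png',cv2.resize(a['image'][:,:,::-1],(800,500)))
print(proj(a,[[503.6,-116.4,200],[403,-138,200],[453,-127,200]])*1.25)
```

```text
[ 439.21507963 -158.95670758  315.39166851] [ 1.79929452e+02  2.38003607e-02 -1.67969281e+02] 42.854044474486535 (array([ 372.77574881, -176.46546334,  480.60914308]), array([ 0.26690838,  0.05845563, -0.96197425]))
[[444.625 333.75 ]
 [448.5   186.125]
 [446.875 263.   ]]
```

View pics/w1.png

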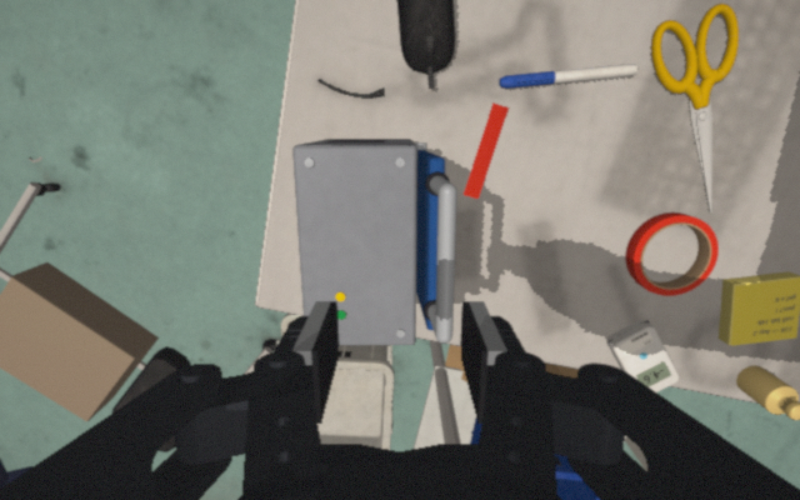

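The wrist view shows the bar running from (448,182) to (444,338) in the enlarged picture, which matches the projected points, and the logger at (645,357). Next I'll work out the bar's pose and check the logger.

Run:
```python
from h import *
w=load('w1');b=load('t0');a=load('s0')
F=tri((w,(444/1.25,338/1.25)),(b,(405,182.5)),(a,(240,182)));N=tri((w,(448/1.25,182/1.25)),(b,(427.5,224.5)),(a,(227.5,169.5)))
p=onz(w,(444/1.25,338/1.25),200);q=onz(w,(448/1.25,182/1.25),200)
d=p-q;print(F,N,p,q,np.degrees(np.arctan2(d[1],d[0])),(p+q)/2)
# roof edges wrist
p=onz(w,(415/1.25,343/1.25),165);q=onz(w,(417/1.25,145/1.25),165);d=p-q;print('roof',p,q,np.degrees(np.arctan2(d[1],d[0])))
print('logger',onz(w,(645/1.25,357/1.25),22),proj(w,[[575.3,164,22]])*1.25)
yaw=np.radians(get_state()['eef_rot'][2]);tx=np.array([np.cos(yaw),np.sin(yaw)]);ty=np.array([np.sin(yaw),-np.cos(yaw)])
for T in [(453,-127)]:
  e=np.array(T)-get_state()['eef_pos'][:2];print(e@tx,e@ty)
```

```text
[ 504.7 -116.5  201.9] [ 402.  -138.2  198. ] [ 506.9 -116.1  200. ] [ 400.6 -138.9  200. ] 12.105799562969395 [ 453.75 -127.5   200.  ]
roof [ 532.5 -129.9  165. ] [ 383.5 -161.4  165. ] 11.937098829162672
logger [567.5 155.5  22. ] [[649.625 364.25 ]]
-20.143079339430813 28.381535254891787
```

Emit:
carry_out(travel=[[-0.4,0.56,0],[-0.4,0.56,0.3],[0,0,0.7],[0,0,0.7],[0,0,0.7],[0,0,0.7],[0,0,0.7],[0,0,0.7],[0,0,0.5],[0,0,0.35],[0,0,0],[0,0,0]], spin=[0,0,0,0,0,0,0,0,0,0,0,0])

```text
t: 2.82
eef_pos: [451.2, -131.3, 182.0]
eef_rot: [-180.0, -0.0, -168.1]
wrist_force: [0.1, 0.2, 0.7]
grip_width: 43.0
finger_force: 0.0
```

Run:
```python
from h import *
a=shot('wrist','w2');print(get_state()['eef_pos'],get_state()['wrist_force'])
b=snapshot('scene');c=cv2.resize(b['image'][130:280,160:310],(400,400))
cv2.imwrite('pics/w2.png',np.hstack([cv2.resize(a['image'][150:400,120:520],(640,400)),c])[:,:,::-1][:, 240-80:])
```

```text
[ 451.54183166 -131.28321742  182.67103324] [0.89090937 0.49625424 0.99528168]
```

View pics/w2.png

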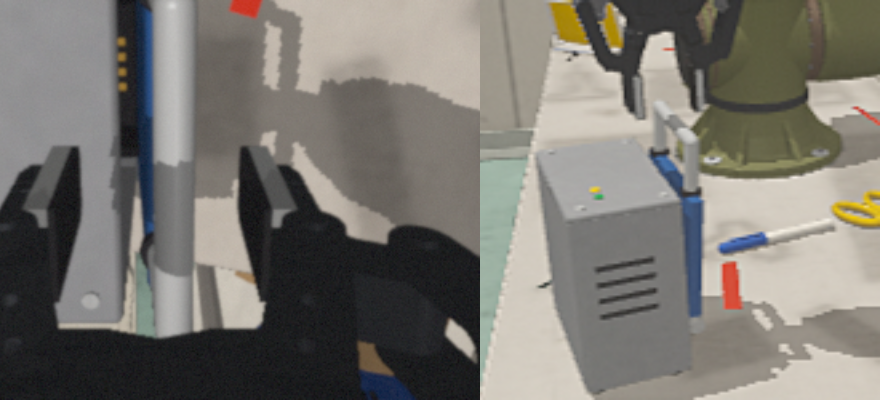

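The bar sits between the fingers, a little right of their centre line (bar at x≈172, centre ≈160). The fingertips in the scene crop are at about (640,115) and (698,105). I'll check their height numerically before closing.

Run:
```python
from h import *
a=load('s0');n=np.array([-.208,.978,0]);t=np.array([451.4,-131.3,182.3])
for z in(0,6,12):
  P=proj(a,[t-21*n+[0,0,z],t+21*n+[0,0,z]]);print(z,(P-[160,130])/.375+[480,0])
print((proj(a,[[453.5,-127.3,200]])-[160,130])/.375+[480,0])
```

```text
0 [[645.33333333 143.2       ]
 [694.13333333 136.26666667]]
6 [[644.8        136.53333333]
 [693.86666667 129.86666667]]
12 [[644.26666667 129.6       ]
 [693.33333333 123.2       ]]
[[673.6        120.53333333]]
```

Emit:
carry_out(travel=[[-0.12,0.14,0.1],[0,0,0.08],[0,0,0]], spin=[0,0,0])

```text
t: 3.17
eef_pos: [453.5, -126.8, 177.0]
eef_rot: [180.0, -0.0, -168.1]
wrist_force: [-0.4, 1.2, -0.6]
grip_width: 42.4
finger_force: 0.0
```

Emit:
carry_out(travel=[[0,0,0],[0,0,0],[0,0,0],[0,0,0],[0,0,0],[0,0,0]], spin=[0,0,0,0,0,0], grip=-1, grip_force=30)

```text
t: 3.67
eef_pos: [453.5, -127.1, 177.6]
eef_rot: [-180.0, 0.0, -168.1]
wrist_force: [-0.9, 0.5, 1.7]
grip_width: 9.3
finger_force: 29.2
```

Emit:
carry_out(travel=[[0,0.16,0.002],[0,0.164,0.007],[0,0.324,0.025],[0,0.322,0.042],[0,0.319,0.059],[0,0.316,0.076],[0,0.311,0.092],[0,0.306,0.108],[0,0.3,0.124],[0,0.293,0.14]], spin=[0,0,0,0,0,0,0,0,0,0])

```text
t: 4.5
eef_pos: [438.9, -57.2, 160.4]
eef_rot: [180.0, 0.1, -168.1]
wrist_force: [1.7, 0.1, 0.7]
grip_width: 0.1
finger_force: 0.5
```

The fingers slipped off the bar: opening 0.1 mm, no force. I'll look at where things stand.

Run:
```python
from h import *
a=shot('wrist','w3');print(get_state()['eef_pos'])
b=shot('scene','s3');c=cv2.resize(b['image'][130:280,160:310],(400,400))
cv2.imwrite('pics/w3c.png',np.hstack([cv2.resize(a['image'][150:400,120:520],(640,400)),c])[:,:,::-1][:, 240:])
```

```text
[438.56623231 -56.22597236 159.53699292]
```

View pics/w3c.png

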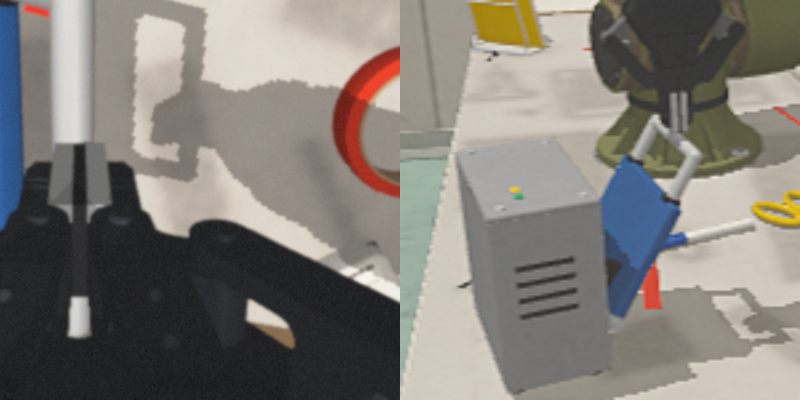

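Run:
```python
from h import *
a=load('w3');s=load('s3');t=get_state()['eef_pos'];u=np.array([.978,.208,0]);n=np.array([-.208,.978,0])
for z in(0,10,20,30):
  P=np.array([t+[0,0,z]-11*u,t+[0,0,z]+11*u]);print(z,((proj(a,P)-[120,150])*1.6-[240,0]).round(),((proj(s,P)-[160,130])/.375+[400,0]).round())
h=np.array([453.5,-127.3,45])
for th in range(20,50,4):
  r=np.radians(th);c=h+155*np.sin(r)*n+[0,0,155*np.cos(r)];P=np.array([c-50*u,c,c+50*u])
  print(th,((proj(a,P)-[120,150])*1.6-[240,0]).round().tolist(),((proj(s,P)-[160,130])/.375+[400,0]).round().tolist(),c)
```

```text
0 [[ 84. 106.]
 [ 84. 171.]] [[672. 149.]
 [681. 157.]]
10 [[ 84. 116.]
 [ 84. 185.]] [[672. 138.]
 [680. 146.]]
20 [[ 85. 129.]
 [ 84. 201.]] [[671. 128.]
 [680. 135.]]
30 [[ 85. 143.]
 [ 85. 219.]] [[671. 117.]
 [679. 125.]]
20 [[6.0, -9.0], [13.0, 183.0], [18.0, 343.0]] [[637.0, 106.0], [654.0, 123.0], [674.0, 141.0]] [442.47327058 -75.45316647 190.65235622]
24 [[49.0, -11.0], [52.0, 176.0], [54.0, 333.0]] [[648.0, 109.0], [666.0, 126.0], [685.0, 144.0]] [440.38681063 -65.64279228 186.59954593]
28 [[88.0, -13.0], [88.0, 169.0], [87.0, 322.0]] [[658.0, 113.0], [676.0, 129.0], [696.0, 148.0]] [438.36423682 -56.1328058  181.85687689]
32 [[124.0, -16.0], [120.0, 160.0], [117.0, 310.0]] [[668.0, 117.0], [687.0, 134.0], [707.0, 152.0]] [436.41540292 -46.96953873 176.4474549 ]
36 [[155.0, -18.0], [149.0, 152.0], [144.0, 297.0]] [[677.0, 122.0], [696.0, 139.0], [717.0, 157.0]] [434.54980347 -38.1976336  170.39763413]
40 [[182.0, -21.0], [174.0, 143.0], [168.0, 284.0]] [[686.0, 127.0], [705.0, 144.0], [726.0, 163.0]] [432.77652746 -29.85982625 163.73688868]
44 [[205.0, -23.0], [196.0, 135.0], [188.0, 271.0]] [[694.0, 133.0], [714.0, 151.0], [735.0, 170.0]] [431.10421414 -21.99673762 156.49766905]
48 [[224.0, -26.0], [214.0, 126.0], [205.0, 258.0]] [[702.0, 140.0], [722.0, 157.0], [743.0, 177.0]] [429.54101083 -14.64667591 148.71524399]
```

The cameras place the real fingertips about 23 mm above the reported TCP. The grip was therefore too high and slid off, leaving the door at about 27°. I'll regrip lower.

Emit:
carry_out(travel=[[0,0,-0.5],[0,0,-0.5],[0,0,0],[0,0,0],[0,0,0],[0,0,0],[0,0,0.6],[0,0,0.6],[0,0,0.3],[0,0,0.2],[0,0,0]], spin=[0,0,0,0,0,0,0,0,0,0,0], grip=0)

```text
t: 5.52
eef_pos: [438.4, -58.4, 141.8]
eef_rot: [180.0, -0.1, -168.1]
wrist_force: [-0.3, -1.2, -0.1]
grip_width: 42.4
finger_force: 0.0
```

Emit:
carry_out(travel=[[0,0,0],[0,0,0],[0,0,0],[0,0,0],[0,0,0],[0,0,0]], spin=[0,0,0,0,0,0], grip=-1)

```text
t: 6.02
eef_pos: [439.3, -58.1, 143.8]
eef_rot: [-180.0, 0.1, -168.1]
wrist_force: [-1.0, 2.3, 4.7]
grip_width: 10.7
finger_force: 29.6
```

Run:
```python
from h import *
a=shot('wrist','w4');s=get_state();print(s['eef_pos'],s['grip_width'],s['wrist_force'],s['finger_force'])
b=shot('scene','s4');s=get_state();print(s['eef_pos'],s['grip_width'],s['wrist_force'])
c=cv2.resize(b['image'][155:205,215:285],(560,400),interpolation=cv2.INTER_CUBIC)
cv2.imwrite('pics/w4c.png',np.hstack([cv2.resize(a['image'][220:380,270:366],(240,400)),c])[:,:,::-1])
t=s['eef_pos'];u=np.array([.978,.208,0])
for z in(0,10,20,30):
  P=np.array([t+[0,0,z]-11*u,t+[0,0,z]+11*u]);print(z,((proj(a,P)-[270,220])*2.5).round().tolist(),((proj(b,P)-[215,155])*8+[240,0]).round().tolist())
```

```text
[439.29549331 -58.0878012  143.73024547] 10.430455600051186 [-1.83869405  2.16765068  5.32455258] 29.619898796081543
[439.29967314 -58.07277154 143.74455038] 10.566412297562085 [-2.58631568  1.99879827  5.81380643]
0 [[130.0, -8.0], [130.0, 95.0]] [[614.0, 297.0], [639.0, 322.0]]
10 [[130.0, 10.0], [130.0, 118.0]] [[614.0, 266.0], [638.0, 291.0]]
20 [[131.0, 29.0], [131.0, 142.0]] [[613.0, 235.0], [638.0, 259.0]]
30 [[131.0, 51.0], [131.0, 171.0]] [[611.0, 204.0], [636.0, 227.0]]
```

View pics/w4c.png

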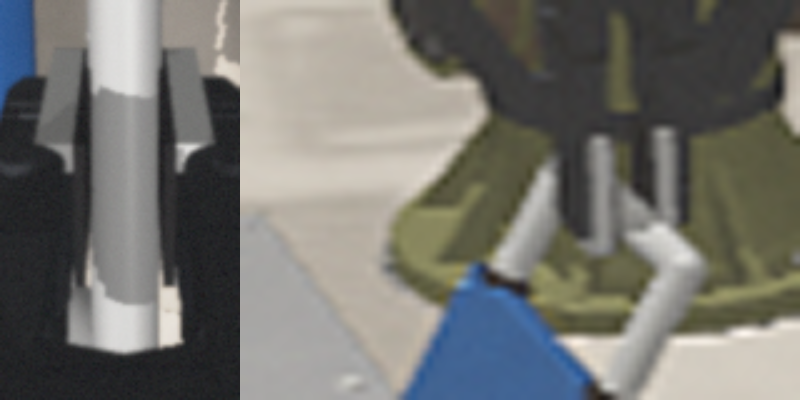

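The bar is now between the pads: tips at (598,250) and (670,220), bar passing at (635,205). I'll follow the arc from 27°.

Emit:
carry_out(travel=[[0,0.285,0.155],[0,0.277,0.17],[0,0.268,0.184],[0,0.258,0.198],[0,0.247,0.211],[0,0.236,0.223],[0,0.223,0.236],[0,0.211,0.247]], spin=[0,0,0,0,0,0,0,0])

```text
t: 6.78
eef_pos: [428.9, -11.1, 100.0]
eef_rot: [-179.7, -0.1, -168.1]
wrist_force: [16.4, -17.0, -12.8]
grip_width: 10.0
finger_force: 29.2
```

Emit:
carry_out(travel=[[0,0.16,0.25],[0,0.17,0.265],[0,0.16,0.277],[0,0.15,0.285],[0,0.14,0.293],[0,0.124,0.3]], spin=[0,0,0,0,0,0])

```text
t: 7.28
eef_pos: [424.8, 8.2, 59.5]
eef_rot: [-179.4, -0.0, -168.2]
wrist_force: [18.9, -27.3, -8.6]
grip_width: 10.6
finger_force: 29.3
```

Emit:
carry_out(travel=[[0,-0.15,0.02],[0,-0.1,0],[0,0,0]], spin=[0,0,0])

```text
t: 7.53
eef_pos: [425.0, 8.1, 58.8]
eef_rot: [179.9, 0.0, -168.1]
wrist_force: [2.5, 3.5, -1.6]
grip_width: 10.4
finger_force: 29.9
```

Run:
```python
from h import *
a=shot('wrist','w5');s=get_state();print(s['eef_pos'],s['grip_width'],s['wrist_force'],s['moment'])
b=shot('scene','s5')
c=cv2.resize(b['image'][155:255,215:315],(400,400),interpolation=cv2.INTER_CUBIC)
cv2.imwrite('pics/w5c.png',np.hstack([cv2.resize(a['image'][150:400,195:445],(400,400)),c])[:,:,::-1])
t=s['eef_pos'];u=np.array([.978,.208,0])
n=np.array([-.208,.978,0])
for z in(0,20,):
  P=np.array([t+[0,0,z]-11*u,t+[0,0,z]+11*u]);print(z,((proj(a,P)-[195,150])*1.6).round().tolist(),((proj(b,P)-[215,155])*4+[400,0]).round().tolist())
h=np.array([453.5,-127.3,45])
for th in range(60,84,4):
  r=np.radians(th);c=h+155*np.sin(r)*n+[0,0,155*np.cos(r)];P=np.array([c-50*u,c,c+50*u])
  print(th,((proj(a,P)-[195,150])*1.6).round().tolist(),((proj(b,P)-[215,155])*4+[400,0]).round().tolist())
```

```text
[424.98364932   8.05209333  59.004368  ] 10.660573656981795 [ 2.05582167  3.48938447 -0.44751976] [ 1.17412183 -0.81366303  0.04742871]
0 [[203.0, 107.0], [203.0, 173.0]] [[692.0, 255.0], [705.0, 268.0]]
20 [[204.0, 131.0], [204.0, 204.0]] [[692.0, 226.0], [705.0, 240.0]]
60 [[183.0, 14.0], [185.0, 257.0], [187.0, 449.0]] [[662.0, 144.0], [692.0, 171.0], [724.0, 200.0]]
64 [[210.0, 6.0], [209.0, 232.0], [209.0, 414.0]] [[669.0, 156.0], [699.0, 184.0], [732.0, 214.0]]
68 [[230.0, -1.0], [227.0, 210.0], [225.0, 382.0]] [[676.0, 169.0], [706.0, 197.0], [739.0, 228.0]]
72 [[243.0, -7.0], [240.0, 190.0], [236.0, 353.0]] [[681.0, 182.0], [711.0, 211.0], [744.0, 242.0]]
76 [[252.0, -12.0], [248.0, 172.0], [244.0, 327.0]] [[685.0, 196.0], [716.0, 225.0], [748.0, 256.0]]
80 [[257.0, -17.0], [252.0, 156.0], [249.0, 304.0]] [[688.0, 210.0], [719.0, 239.0], [752.0, 271.0]]
```

View pics/w5c.png

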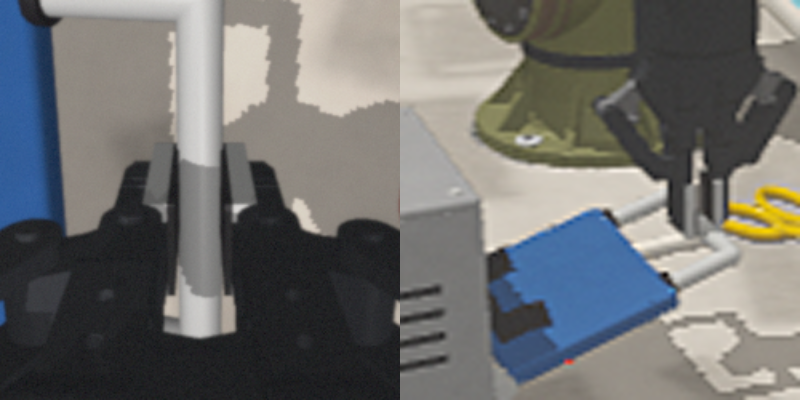

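Emit:
carry_out(travel=[[0,0.06,0.175],[0,0.05,0.175],[0,0.05,0.175],[0,0.04,0.175],[0,0.035,0.175],[0,0.03,0.175],[0,0.025,0.175],[0,0.02,0.175],[0,0.01,0.175],[0,0,0]], spin=[0,0,0,0,0,0,0,0,0,0])

```text
t: 8.47
eef_pos: [423.6, 14.0, 19.7]
eef_rot: [-179.9, -0.0, -168.1]
wrist_force: [5.4, -4.2, -1.4]
grip_width: 10.2
finger_force: 30.1
```

Emit:
carry_out(travel=[[0,0,0.12],[0,0,0.12],[0,0,0.1],[0,0,0.06],[0,0,0]], spin=[0,0,0,0,0])

```text
t: 8.88
eef_pos: [424.1, 14.1, 15.1]
eef_rot: [-179.9, 0.0, -168.0]
wrist_force: [-15.4, -2.0, 31.4]
grip_width: 10.3
finger_force: 33.2
```

The door is on its stop at level. I'll release it, rise, and measure the cradle.

Emit:
carry_out(travel=[[0,0,-0.2],[0,0,0],[0,0,0],[0,0,0],[0,0,-0.3],[0,0,-0.9],[0,0,-1],[0,0,-1],[0,0,-1],[0,0,-1],[0,0,-1],[0,0,-1],[0,0,-1],[0,0,-0.5],[0,0,0]], spin=[0,0,0,0,0,0,0,0,0,0,0,0,0,0,0], grip=0)

```text
t: 10.13
eef_pos: [424.5, 14.7, 236.7]
eef_rot: [180.0, 0.3, -168.1]
wrist_force: [0.2, -0.0, -0.7]
grip_width: 42.5
finger_force: 0.0
```

Run:
```python
from h import *
a=shot('wrist','w6');s=get_state();print(s['eef_pos'],s['eef_rot'],s['grip_width'],s['wrist_force'])
b=shot('top','t6')
c=cv2.resize(b['image'][170:270,340:440],(300,300),interpolation=cv2.INTER_CUBIC)
A=cv2.resize(a['image'][:,40:],(600*5//6,333))
o=np.zeros((333,800,3),np.uint8);o[:,:500]=A;o[:300,500:]=c
cv2.imwrite('pics/w6c.png',o[:,:,::-1])
```

```text
[423.98624816  14.87509598 234.50237359] [ 1.79960333e+02  1.18652859e-01 -1.68091049e+02] 42.749878754537406 [0.14937486 0.50397186 0.20384527]
```

View pics/w6c.png

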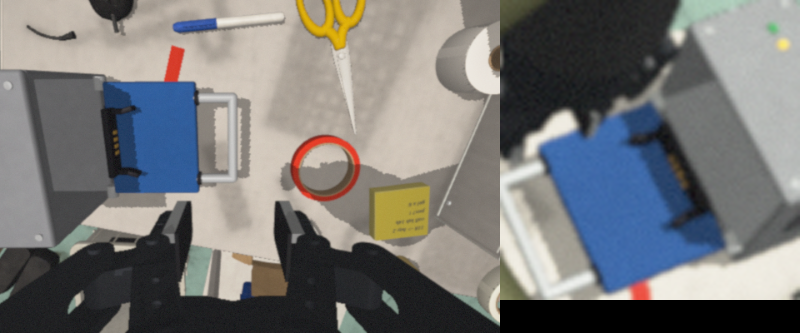

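The door lies level. In the wrist part the panel's outer corners are at (197,82) and (197,192), the bar at x=235 and the cheek tips at (137,110) and (143,176). In the top part the panel corners are at (543,145) and (607,290).

Run:
```python
from h import *
w=load('w6');b=load('t6');W=lambda x,y:(40+x*1.2,y*1.2);T=lambda x,y:(340+(x-500)/3,170+y/3)
u=np.array([.978,.208,0]);n=np.array([-.208,.978,0]);o=np.array([453.5,-127.3,0])
def pr(k,P): print(k,P,'u %.1f n %.1f'%((P-o)@u,(P-o)@n))
for k,p,q in [('pan+u',W(197,192),T(543,145)),('pan-u',W(197,82),T(607,290)),]:
  pr(k,tri((w,p),(b,q)))
for k,p,z in [('pan+u',W(197,192),51),('pan-u',W(197,82),51),('bar+u',W(236,182),45),('bar-u',W(236,94),45),('chk-u',W(140,109),67),('chk+u',W(144,176),67)]: pr(k,onz(w,p,z))
for k,p,z in [('Tpan+u',T(543,145),51),('Tpan-u',T(607,290),51),('Tchk+u',T(630,140),67),('Tchk-u',T(668,228),67)]: pr(k,onz(b,p,z))
# logger from wrist (corners unseen)
```

```text
pan+u [489.1 -15.6  74.8] u 58.1 n 101.8
pan-u [366.9 -40.8  58.2] u -66.7 n 102.6
pan+u [500.2 -17.1  51. ] u 68.6 n 98.1
pan-u [367.6 -40.4  51. ] u -65.9 n 102.9
bar+u [478.9  29.1  45. ] u 57.4 n 147.7
bar-u [371.7   6.2  45. ] u -52.2 n 147.6
chk-u [409.1 -96.1  67. ] u -36.9 n 39.7
chk+u [486.7 -81.7  67. ] u 42.0 n 37.7
Tpan+u [496.5 -19.4  51. ] u 64.5 n 96.6
Tpan-u [368.1 -43.5  51. ] u -66.1 n 99.7
Tchk+u [483.  -87.7  67. ] u 37.1 n 32.6
Tchk-u [405.  -99.4  67. ] u -41.6 n 37.4
```

Emit:
carry_out(travel=[[-0.87,0.55,0],[-0.87,0.55,0],[-0.87,0.55,0],[-0.87,0.55,0],[-0.87,0.55,0],[-0.87,0.55,0],[-0.87,0.55,0],[-0.87,0.55,0],[0,0,0],[0,0,0],[0,0,0],[0,0,0],[0,0,0],[0,0,0]], spin=[0,0,0,0,0,0,0,0,-0.136,-0.136,-0.136,-0.136,-0.136,0], grip=1)

```text
t: 11.4
eef_pos: [570.5, 158.1, 231.3]
eef_rot: [179.9, -0.2, -137.3]
wrist_force: [0.0, -0.7, 1.7]
grip_width: 85.5
finger_force: 0.0
```

Run:
```python
from h import *
a=shot('wrist','w7');s=get_state();print(s['eef_pos'],s['eef_rot'],s['grip_width'])
cv2.imwrite('pics/w7c.png',cv2.resize(a['image'],(800,500))[:,:,::-1])
print(proj(a,[[620,173.8,22],[589.3,207.4,22],[560,118,22],[532,156,22]])*1.25)
```

```text
[570.61383096 158.06037359 231.61399408] [ 1.79952654e+02 -1.37178105e-01 -1.37599018e+02] 85.37327848657901
[[375.875 259.25 ]
 [427.25  259.5  ]
 [374.125 165.625]
 [430.    171.875]]
```

View pics/w7c.png

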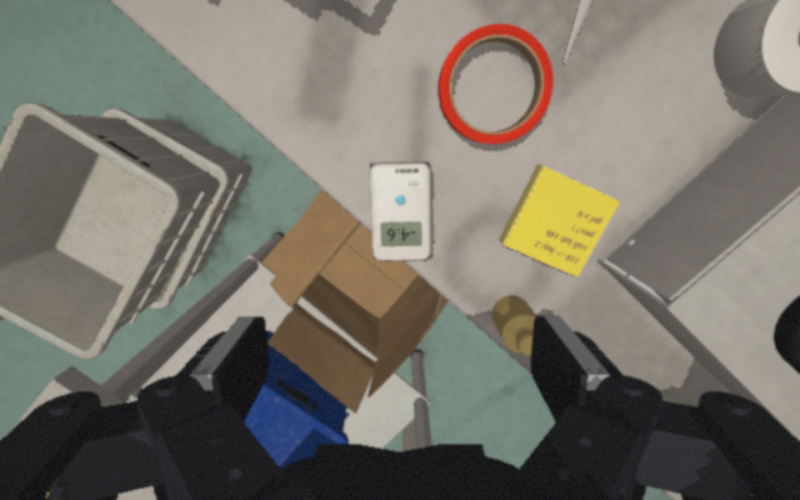

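The logger's top corners are at (371,163), (429,162), (374,261) and (431,259), upright in the picture, with the weight at (515,325).

Run:
```python
from h import *
w=load('w7');b=load('t0');a=load('s0');k=1.25
for z in(22,):
  P=[onz(w,(x/k,y/k),z) for x,y in [(371,163),(429,162),(374,261),(431,259)]];P=np.array(P);print(P,P.mean(0))
  for i,j in((0,2),(1,3)):
    d=P[j]-P[i];print(np.linalg.norm(d),np.degrees(np.arctan2(d[1],d[0])))
print('width',np.linalg.norm(P[0]-P[1]))
# tri with top/scene: corners order L3,L4,L1,L2
for wp,tp,sp in [((371,163),(297.6,209.6),(347.4,258)),((429,162),(283,221),(357,249)),((374,261),(273,192),(379,268)),((431,259),(261.6,204),(387,258.4))]:
  print(tri((w,(wp[0]/k,wp[1]/k)),(b,tp),(a,sp)))
print('weight',onz(w,(511/k,305/k),70),onz(b,(221,207),70))
for x,y in((300,200),(450,310)): print('edge',onz(w,(x/k,y/k),0))
s=get_state();yaw=np.radians(s['eef_rot'][2]);tx=np.array([np.cos(yaw),np.sin(yaw)]);ty=np.array([np.sin(yaw),-np.cos(yaw)])
e=P.mean(0)[:2]-s['eef_pos'][:2];print(e@tx,e@ty, 'weight rel',(onz(w,(511/k,305/k),70)[:2]-P.mean(0)[:2])@tx,(onz(w,(511/k,305/k),70)[:2]-P.mean(0)[:2])@ty)
```

```text
[[560.2 114.6  22. ]
 [526.7 149.7  22. ]
 [622.3 173.7  22. ]
 [586.7 209.5  22. ]] [573.975 161.875  22.   ]
85.72759182433616 43.582077168548906
84.7115104339428 44.904347702363545
width 48.52071722470721
[560.6 116.7  13.9]
[529.8 154.4  17. ]
[621.6 173.8  16.9]
[588.3 208.6  18. ]
weight [562.9 270.3  70. ] [573.8 302.7  70. ]
edge [630.6  89.6   0. ]
edge [615.2 264.6   0. ]
-5.0542943614041125 0.5504002702287738 weight rel -64.93434439711669 87.53380585646121
```

Emit:
carry_out(travel=[[-0.26,0.01,0.4],[-0.26,0.01,0.8],[0,0,0.95],[0,0,0.95],[0,0,0.95],[0,0,0.95],[0,0,0.95],[0,0,0.95],[0,0,0.95],[0,0,0.6],[0,0,0.4],[0,0,0.25],[0,0,0.2],[0,0,0]], spin=[-0.036,0,0,0,0,0,0,0,0,0,0,0,0,0], grip=0.7)

```text
t: 12.62
eef_pos: [580.0, 167.4, 0.1]
eef_rot: [180.0, -0.0, -135.9]
wrist_force: [0.1, 0.0, 1.0]
grip_width: 72.6
finger_force: 0.0
```

Emit:
carry_out(travel=[[0,0,0.2],[0,0,0.15],[0,0,0.12],[0,0,0.1],[0,0,0]], spin=[0,0,0,0,0])

```text
t: 13.03
eef_pos: [579.9, 167.4, -14.1]
eef_rot: [180.0, -0.0, -135.9]
wrist_force: [-0.2, 0.4, 0.8]
grip_width: 72.3
finger_force: 0.0
```

Emit:
carry_out(travel=[[0,0,0.08],[0,0,0],[0,0,0],[0,0,0],[0,0,0],[0,0,0]], spin=[0,0,0,0,0,0], grip=-1, grip_force=40)

```text
t: 13.53
eef_pos: [580.3, 167.6, -15.5]
eef_rot: [180.0, 0.0, -135.9]
wrist_force: [-1.0, -0.0, 0.3]
grip_width: 51.0
finger_force: 43.4
```

Emit:
carry_out(travel=[[0,0,-0.2],[0,0,-0.4],[0,0,-0.4],[0,0,0],[0,0,0]], spin=[0,0,0,0,0])

```text
t: 13.95
eef_pos: [580.9, 167.9, 10.9]
eef_rot: [-180.0, 0.1, -135.9]
wrist_force: [-0.7, -0.4, -1.6]
grip_width: 51.2
finger_force: 43.2
```

Emit:
carry_out(travel=[[0,0,-0.8],[0,0,-0.9],[0,0,-0.9],[0,0,-0.9],[0,0,-0.9],[0,0,-0.9],[0,0,-0.9],[0,0,-0.9],[0,0,-0.4],[0,0,0],[0,0,0],[0,0,0],[0,0,0],[0,0,0]], spin=[0,0,0,-0.129,-0.129,-0.129,-0.129,-0.129,-0.129,-0.129,-0.129,-0.129,-0.129,0])

```text
t: 15.12
eef_pos: [580.0, 167.5, 196.4]
eef_rot: [180.0, 0.0, -77.6]
wrist_force: [0.0, -0.3, -1.7]
grip_width: 50.9
finger_force: 43.2
```

Emit:
carry_out(travel=[[0.4,0.4,0],[0.7,0.65,0],[0.7,0.65,0],[0.7,0.65,0],[0.7,0.65,0],[0.7,0.65,0],[0.7,0.65,0],[0.7,0.65,0],[0.7,0.65,0],[0.7,0.65,0],[0.7,0.65,0],[0.45,0.45,0],[0,0,0],[0,0,0]], spin=[0,0,0,0,0,0,0,0,0,0,0,0,0,0])

```text
t: 16.28
eef_pos: [441.9, -63.5, 197.1]
eef_rot: [-180.0, 0.0, -78.0]
wrist_force: [-0.3, 0.1, -1.3]
grip_width: 50.6
finger_force: 43.2
```

Emit:
carry_out(travel=[[0.07,0,0.4],[0,0,0.8],[0,0,0.9],[0,0,0.9],[0,0,0.9],[0,0,0.9],[0,0,0.6],[0,0,0.35],[0,0,0.2],[0,0,0.1],[0,0,0]], spin=[0,0,0,0,0,0,0,0,0,0,0])

```text
t: 17.2
eef_pos: [442.6, -64.6, 45.7]
eef_rot: [180.0, -0.0, -77.8]
wrist_force: [-0.2, 0.5, -0.7]
grip_width: 50.7
finger_force: 43.1
```

Run:
```python
from h import *
a=shot('wrist','w8');b=shot('top','t8');c=shot('scene','s8');s=get_state();print(s['eef_pos'],s['wrist_force'])
u=np.array([.978,.208,0]);n=np.array([-.208,.978,0]);o=np.array([453.5,-127.3,0])
# logger white blob in scene/top near expected
for nm,im in(('t',b),('s',c)):
  ctr=proj(im,[441+2,-74,62+12])[0];print(nm,ctr)
  I=im['image'].astype(int);x,y=ctr.astype(int);sub=I[y-35:y+35,x-40:x+40]
  m=((sub.min(2)>170)&(sub.max(2)-sub.min(2)<25)).astype(np.uint8)
  print(m.sum(),[(st+[x-40,y-35,0,0,0]).tolist() for st in cv2.connectedComponentsWithStats(m)[2][1:] if st[4]>15])
```

```text
[443.0451195  -64.69891114  46.64438678] [ 0.0719598   0.03837044 -1.6331419 ]
t [382.2 231.8]
336 [[371, 223, 9, 8, 26], [364, 228, 8, 15, 34], [394, 229, 8, 12, 52], [390, 257, 32, 9, 216]]
s [258.  221.2]
1234 [[235, 193, 26, 34, 501], [272, 193, 26, 41, 670], [288, 238, 9, 4, 23]]
```

Emit:
carry_out(travel=[[0,0.07,0.1],[0,0,0.1],[0,0,0.1],[0,0,0.08],[0,0,0.06],[0,0,0]], spin=[0,0,0,0,0,0])

```text
t: 17.85
eef_pos: [440.7, -65.3, 35.4]
eef_rot: [180.0, -0.0, -77.8]
wrist_force: [-3.2, 2.5, 5.8]
grip_width: 51.0
finger_force: 43.8
```

Emit:
carry_out(travel=[[0.04,0,-0.02],[0.04,0,0],[0.04,0,0],[0,0,0]], spin=[0,0,0,0])

```text
t: 18.18
eef_pos: [441.7, -68.1, 35.5]
eef_rot: [-179.9, 0.0, -77.8]
wrist_force: [0.0, 1.5, 1.4]
grip_width: 50.7
finger_force: 43.5
```

Emit:
carry_out(travel=[[0.04,0,0],[0.04,0,0],[0.03,0,0],[0,0,0]], spin=[0,0,0,0])

```text
t: 18.52
eef_pos: [442.1, -70.5, 35.4]
eef_rot: [-180.0, 0.0, -77.8]
wrist_force: [-1.0, 3.4, 5.2]
grip_width: 50.9
finger_force: 43.7
```

Emit:
carry_out(travel=[[0,0,0],[0,0,0],[0,0,0],[0,0,0],[0,0,-0.2],[0,0,-0.5],[0,0,-0.9],[0,0,-0.9],[0,0,-0.9],[0,0,-0.9],[0,0,-0.9],[0,0,-0.9],[0,0,-0.9],[0,0,-0.5],[0,0,0]], spin=[0,0,0,0,0,0,0,0,0,0,0,0,0,0,0], grip=0.6)

```text
t: 19.77
eef_pos: [442.9, -71.2, 226.4]
eef_rot: [-179.7, -0.1, -77.8]
wrist_force: [0.7, -0.5, 0.8]
grip_width: 68.4
finger_force: 0.0
```

Emit:
carry_out(travel=[[-0.8,0,0],[-0.8,0,0],[-0.8,0,0],[-0.8,0,0],[0,0,0],[0,0,0]], spin=[0.131,0.131,0.131,0.131,0,0])

```text
t: 20.27
eef_pos: [437.0, 9.0, 222.0]
eef_rot: [179.9, -0.0, -101.2]
wrist_force: [0.4, 0.1, -0.1]
grip_width: 68.3
finger_force: 0.0
```

Run:
```python
from h import *
u=np.array([.978,.208,0]);n=np.array([-.208,.978,0]);o=np.array([453.5,-127.3,0])
E=lambda U,N,z:o+U*u+N*n+[0,0,z]
for nm in('wrist','top','scene'):
  im=shot(nm,nm+'9');I=im['image'].astype(int)
  C=np.array([E(a,b,73) for a,b in((-24.,9),(26,9),(26,94),(-24,94))]);P=proj(im,C);print(nm,'pred',P.tolist())
  roi=np.zeros(I.shape[:2],np.uint8);c=P.mean(0);cv2.fillPoly(roi,[(c+(P-c)*1.5).astype(np.int32)],1)
  m=((I.min(2)>140)&(I.max(2)-I.min(2)<30)&(roi>0)).astype(np.uint8)
  m=cv2.morphologyEx(m,cv2.MORPH_CLOSE,np.ones((5,5)))
  st=cv2.connectedComponentsWithStats(m);k=1+st[2][1:,4].argmax();h=cv2.findContours((st[1]==k).astype(np.uint8),0,1)[0][0]
  q=cv2.boxPoints(cv2.minAreaRect(h));print(st[2][k].tolist())
  for p in q: X=onz(im,p,73);print(p.round(1),'u %.1f n %.1f'%((X-o)@u,(X-o)@n))
```

```text
wrist pred [[299.6, 18.7], [244.2, 45.0], [287.2, 140.4], [339.5, 117.5]]
[249, 28, 87, 107, 4457]
[245.5  47.8] u 25.9 n 11.4
[301.4  23.8] u -23.8 n 13.0
[340.1 114.1] u -25.5 n 91.5
[284.2 138.1] u 27.6 n 91.1
top pred [[403.8, 234.4], [394.4, 216.4], [362.7, 228.4], [371.5, 247.0]]
[365, 218, 38, 31, 745]
[362.2 228.5] u 26.3 n 95.2
[395.  215.4] u 27.8 n 6.7
[403.5 236.8] u -29.0 n 12.4
[370.8 249.9] u -29.6 n 98.6
scene pred [[236.9, 220.8], [242.9, 229.4], [276.9, 222.8], [269.8, 214.7]]
[236, 211, 52, 21, 647]
[235.6 218. ] u -40.6 n 10.4
[284.4 208.9] u -42.4 n 141.6
[287.1 223.7] u 40.6 n 114.6
[238.4 232.8] u 37.8 n -5.1
```

Emit:
carry_out(travel=[[0,0,0],[0,0,0],[0,0,0],[0,0,0],[0,0,0],[0,0,0],[0,0,0],[0,0,0],[0,0,0],[0,0,0],[0,0,0],[0.46,0.31,0],[0,0,0],[0,0,0]], spin=[0.135,0.135,0.135,0.135,0.135,0.135,0.135,0.135,0.135,0.135,0.135,0,0,0], grip=0)

```text
t: 21.58
eef_pos: [424.4, 13.3, 222.9]
eef_rot: [180.0, 0.0, -168.2]
wrist_force: [0.3, 0.5, -0.9]
grip_width: 42.4
finger_force: 0.0
```

Emit:
carry_out(travel=[[0,0,0.6],[0,0,0.8],[0,0,0.8],[0,0,0.8],[0,0,0.8],[0,0,0.8],[0,0,0.8],[0,0,0.4],[0,0,0],[0,0,0]], spin=[0,0,0,0,0,0,0,0,0,0])

```text
t: 22.42
eef_pos: [424.6, 13.3, 78.1]
eef_rot: [-180.0, -0.0, -168.2]
wrist_force: [-0.5, 0.2, 0.5]
grip_width: 42.7
finger_force: 0.0
```

Emit:
carry_out(travel=[[0,0.03,0.5],[0,0,0.5],[0,0,0.5],[0,0,0.5],[0,0,0.4],[0,0,0.25],[0,0,0.15],[0,0,0]], spin=[0,0,0,0,0,0,0,0])

```text
t: 23.08
eef_pos: [423.9, 14.4, 6.9]
eef_rot: [-180.0, -0.1, -168.2]
wrist_force: [0.2, -0.5, -0.1]
grip_width: 43.0
finger_force: 0.0
```

Emit:
carry_out(travel=[[0,0,0],[0,0,0],[0,0,0],[0,0,0],[0,0,0],[0,0,0]], spin=[0,0,0,0,0,0], grip=-1, grip_force=40)

```text
t: 23.58
eef_pos: [424.8, 14.3, 8.5]
eef_rot: [-180.0, 0.1, -168.2]
wrist_force: [0.2, -2.6, 4.9]
grip_width: 10.1
finger_force: 39.1
```

Emit:
carry_out(travel=[[0,-0.004,-0.16],[0,-0.005,-0.164],[0,-0.025,-0.324],[0,-0.042,-0.322],[0,-0.059,-0.319],[0,-0.076,-0.316],[0,-0.092,-0.311],[0,0,0]], spin=[0,0,0,0,0,0,0,0])

```text
t: 24.25
eef_pos: [426.2, 7.4, 56.3]
eef_rot: [179.9, 0.1, -168.2]
wrist_force: [1.8, 1.0, -2.1]
grip_width: 10.4
finger_force: 39.2
```

Emit:
carry_out(travel=[[0,-0.108,-0.306],[0,-0.124,-0.3],[0,-0.14,-0.293],[0,-0.155,-0.285],[0,-0.17,-0.277],[0,-0.184,-0.268],[0,0,0]], spin=[0,0,0,0,0,0,0])

```text
t: 24.83
eef_pos: [430.6, -12.6, 99.9]
eef_rot: [179.8, 0.1, -168.2]
wrist_force: [-3.1, 9.7, 5.5]
grip_width: 10.6
finger_force: 39.7
```

Emit:
carry_out(travel=[[0,-0.198,-0.258],[0,-0.211,-0.247],[0,-0.223,-0.236],[0,-0.236,-0.223],[0,-0.247,-0.211],[0,-0.258,-0.198],[0,0,0]], spin=[0,0,0,0,0,0,0])

```text
t: 25.42
eef_pos: [437.9, -45.6, 136.8]
eef_rot: [179.7, 0.3, -168.1]
wrist_force: [-11.7, 15.8, 20.6]
grip_width: 10.3
finger_force: 40.5
```

Emit:
carry_out(travel=[[0,0.02,-0.08],[0,-0.268,-0.184],[0,-0.277,-0.17],[0,-0.285,-0.155],[0,-0.293,-0.14],[0,-0.3,-0.124],[0,0,0]], spin=[0,0,0,0,0,0,0])

```text
t: 26.0
eef_pos: [445.6, -82.1, 157.3]
eef_rot: [180.0, 0.3, -168.2]
wrist_force: [-2.0, 5.3, 11.7]
grip_width: 10.3
finger_force: 41.7
```

Emit:
carry_out(travel=[[0,-0.306,-0.12],[0,-0.311,-0.1],[0,-0.316,-0.08],[0,-0.28,-0.06],[0,-0.22,-0.04],[0,0,0]], spin=[0,0,0,0,0,0])

```text
t: 26.5
eef_pos: [453.0, -117.6, 165.9]
eef_rot: [180.0, 0.2, -168.2]
wrist_force: [2.5, 1.6, 6.3]
grip_width: 10.0
finger_force: 41.8
```

Emit:
carry_out(travel=[[0,-0.12,-0.02],[0,-0.12,-0.01],[0,-0.1,-0.01],[0,0,0]], spin=[0,0,0,0])

```text
t: 26.83
eef_pos: [454.6, -125.6, 166.4]
eef_rot: [180.0, 0.2, -168.2]
wrist_force: [3.2, 2.2, 4.9]
grip_width: 10.1
finger_force: 42.0
```

Emit:
carry_out(travel=[[0,-0.1,0],[0,-0.1,0],[0,-0.08,0],[0,0,0]], spin=[0,0,0,0])

```text
t: 27.17
eef_pos: [456.1, -132.4, 166.5]
eef_rot: [180.0, 0.2, -168.2]
wrist_force: [3.5, 2.9, 5.3]
grip_width: 10.2
finger_force: 42.3
```

Emit:
carry_out(travel=[[0,-0.06,0],[0,-0.06,0],[0,-0.06,0],[0,0,0]], spin=[0,0,0,0])

```text
t: 27.5
eef_pos: [457.1, -136.8, 166.6]
eef_rot: [-180.0, 0.2, -168.2]
wrist_force: [2.7, 2.2, 5.5]
grip_width: 9.9
finger_force: 42.3
```

Emit:
carry_out(travel=[[0,-0.06,0],[0,-0.06,0],[0,-0.06,0],[0,0,0]], spin=[0,0,0,0])

```text
t: 27.83
eef_pos: [457.2, -137.5, 166.5]
eef_rot: [179.6, 0.2, -168.0]
wrist_force: [-5.3, 20.8, 12.5]
grip_width: 10.2
finger_force: 43.2
```

Emit:
carry_out(travel=[[0,-0.03,0],[0,0,0],[0,0,0]], spin=[0,0,0])

```text
t: 28.08
eef_pos: [457.3, -137.5, 166.5]
eef_rot: [179.6, 0.2, -168.0]
wrist_force: [-7.1, 24.0, 14.3]
grip_width: 10.3
finger_force: 43.4
```

Emit:
carry_out(travel=[[0,0,0],[0,0,0],[0,0,0],[0,0,0],[0,0.12,-0.2],[0,0,-0.5],[0,0,-0.9],[0,0,-0.9],[0,0,-0.9],[0,0,-0.9],[0,0,-0.5],[0,0,0]], spin=[0,0,0,0,0,0,0,0,0,0,0,0], grip=0)

```text
t: 29.08
eef_pos: [457.1, -139.9, 290.1]
eef_rot: [-179.9, 0.3, -168.3]
wrist_force: [1.2, -0.3, 0.5]
grip_width: 42.5
finger_force: 0.0
```

Run:
```python
from h import *
# compare door region with initial shut pictures
for nm,f,(x0,y0,x1,y1) in(('scene','s0',(215,160,265,265)),('top','t0',(385,165,435,265))):
  im=shot(nm,nm+'_end');A=load(f)['image'][y0:y1,x0:x1].astype(np.float32).mean(2);B=im['image'][y0:y1,x0:x1].astype(np.float32).mean(2)
  print(nm,cv2.phaseCorrelate(A,B,cv2.createHanningWindow(A.shape[::-1],cv2.CV_32F)),np.abs(A-B).mean())
  for g in (load(f)['image'],im['image']):
    g=g[y0:y1,x0:x1].astype(int);m=(g[:,:,2]-g[:,:,0]>50);ys,xs=np.nonzero(m);print(' blue',m.sum(),xs.mean()+x0,ys.mean()+y0,xs.min()+x0,xs.max()+x0)
a=shot('wrist','w_end');print(get_state()['eef_pos'])
I=a['image'].astype(int)
P=proj(a,[[503,-116,200],[403,-138,200]]);print(P)
for U in (-25,-10):
  q=[453.5+.978*U,-127.3+.208*U,200];p=proj(a,[q])[0];r=int(p[1]);print(p,I[r,int(p[0])-30:int(p[0])+30].mean(1).astype(int).tolist())
```

```text
scene ((-0.24877447958572318, 0.09951900732578878), 0.695924158802739) 13.780253
 blue 315 241.42539682539683 215.93333333333334 226 264
 blue 223 242.53811659192826 219.0493273542601 224 264
top ((2.357759309961324, 0.1842085417463224), 0.25318635063171385) 18.76409
 blue 217 410.99078341013825 211.07834101382488 397 426<stdin>:7: RuntimeWarning: Mean of empty slice.
  ret = ret.dtype.type(ret / rcount)
Traceback (most recent call last):
ValueError: zero-size array to reduction operation minimum which has no identity
```

Emit:
carry_out(travel=[[0.6,-0.75,0],[0.6,-0.75,0],[0.6,-0.75,0],[0.6,-0.75,0],[0.6,-0.75,0],[0.6,-0.75,0],[0.6,-0.75,0],[0.6,-0.75,0],[0.6,-0.75,0],[0.6,-0.75,0],[0.6,-0.75,0],[0.6,-0.75,0],[0.6,-0.75,0],[0.6,-0.75,0],[0.6,-0.75,0],[0.6,-0.75,0],[0.6,-0.75,0.5],[0.6,-0.75,0.8],[0.5,-0.6,0.8],[0,0,0.8]], spin=[0,0,0,0,0,0,0,0,0,0,0,0,0,0,0,0,0,0,0,0])

```text
t: 30.85
eef_pos: [249.5, -543.6, 210.0]
eef_rot: [179.8, -0.1, -168.4]
wrist_force: [1.5, 1.2, -0.3]
grip_width: 42.9
finger_force: 0.0
```

Run:
```python
from h import *
print(get_state()['eef_pos'])
for nm,f,(x0,y0,x1,y1) in(('scene','s0',(215,160,265,265)),('top','t0',(385,165,435,265))):
  im=shot(nm,nm+'_end2');A=load(f)['image'][y0:y1,x0:x1].astype(np.float32).mean(2);B=im['image'][y0:y1,x0:x1].astype(np.float32).mean(2)
  print(nm,cv2.phaseCorrelate(A,B,cv2.createHanningWindow(A.shape[::-1],cv2.CV_32F)),np.abs(A-B).mean())
  for g in (load(f)['image'],im['image']):
    g=g[y0:y1,x0:x1].astype(int);m=(g[:,:,2]-g[:,:,0]>50);ys,xs=np.nonzero(m)
    if len(xs):print(' blue',m.sum(),xs.mean()+x0,ys.mean()+y0,xs.min()+x0,xs.max()+x0)
  if nm=='top':
    for y in(195,205): print(*[g['image'][y,400:425].astype(int).mean(1).astype(int).tolist() for g in(load(f),im)],sep='\n')
  # untouched things
  d=np.abs(load(f)['image'].astype(int)-im['image']).sum(2)
  R={'top':(205,200,315,275),'scene':(320,220,440,265)}[nm];print('objs diff',(d[R[1]:R[3],R[0]:R[2]]>90).sum())
```

```text
[ 249.46763617 -543.64729949  209.95492966]
scene ((-0.16310604234123716, 0.12743899065020514), 0.8244126492959482) 7.5090795
 blue 315 241.42539682539683 215.93333333333334 226 264
 blue 230 242.22608695652173 219.3608695652174 224 264
objs diff 279
top ((3.1516623418158005, -1.4414619607948254), 0.5178450757980346) 6.35781
 blue 217 410.99078341013825 211.07834101382488 397 426
 blue 196 413.1275510204082 208.51530612244898 400 429
[49, 61, 75, 82, 87, 88, 80, 88, 117, 152, 178, 196, 199, 187, 168, 159, 159, 157, 158, 160, 161, 160, 158, 159, 158]
[41, 43, 41, 45, 61, 79, 87, 95, 93, 85, 80, 88, 97, 113, 129, 155, 183, 198, 198, 185, 169, 158, 153, 135, 114]
[40, 44, 39, 41, 44, 55, 71, 86, 90, 95, 97, 96, 99, 107, 135, 164, 188, 200, 193, 183, 164, 157, 160, 157, 144]
[42, 45, 44, 39, 39, 40, 42, 36, 46, 54, 75, 89, 94, 96, 110, 127, 129, 113, 110, 116, 137, 169, 189, 197, 189]
objs diff 403
```

Run:
```python
from h import *
u=np.array([.978,.208,0]);n=np.array([-.208,.978,0]);o=np.array([453.5,-127.3,0])
for f,ps in(('t0',((411.8,195),(417,205))),('top_end2',((417.3,195),(423,205)))):
  for p in ps: X=onz(load(f),p,200);print(f,'n %.1f'%((X-o)@n))
# open-door white? any logger-white on bench in front of dock
d=np.abs(load('t0')['image'].astype(int)-load('top_end2')['image']).sum(2)
m=cv2.morphologyEx((d>110).astype(np.uint8),cv2.MORPH_OPEN,np.ones((3,3)))
print([s.tolist() for s in cv2.connectedComponentsWithStats(m)[2][1:] if s[4]>30])
```

```text
t0 n -2.1
t0 n -1.4
top_end2 n -13.0
top_end2 n -13.2
[[611, 156, 29, 59, 420], [403, 181, 31, 45, 275], [424, 185, 10, 13, 53], [265, 192, 15, 15, 128], [273, 207, 16, 15, 147], [354, 214, 19, 36, 185], [527, 216, 85, 184, 1006], [467, 293, 13, 4, 41], [385, 354, 72, 46, 342]]
```

```bash
python3 -c "
from cell import finish_job
print(finish_job())"
```

```text
the job is handed in; nothing more can be done
None
```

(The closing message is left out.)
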